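# Present a spare insert plate over the screw tin

### The arm

A 7-joint arm with a two-finger parallel gripper is mounted at the origin on a cart in front of the work surface, level with it; the furniture and walls round the work are solid. World frame = base frame: x ahead of the robot, y to its left, z up, the work surface at z = 0. Lengths are in m, angles in rad, forces in N, time in s.
With the tool pointing down it reaches from about 0.4 to 0.9 m from the base axis. Payload 5.5 kg.
Tool frame: the origin (TCP) lies midway between the tips of the shut fingers; the grasp point (between the pads) lies 19 mm behind it (r.grip_depth is the distance from the TCP to the grasp point, in m); z points along the fingers, y is the line along which they close (so a half turn about z gives the same grasp; the last joint's range is limited). The gripper opens to 92 mm and grips with 3 to 60 N. Pads are 19 mm wide; open, the fingers measure 130 mm over their backs; the gripper's body (75 mm by 190 mm) begins 47 mm behind the grasp point.
Start: joints at [-1.002, 0.501, -0.427, 1.55, 0.221, 1.138, -0.21], TCP at [0.196, 0.62, 0.227] pointing down, gripper open.
Joint ranges: [-2.88, 2.88], [-0.31, 2.03], [-1.54, 1.56], [0.2, 2.42], [-1.41, 4.55], [0.19, 2.02], [-2.57, 2.57]. Speed limits (rad/s): [2.57, 2.57, 3.14, 3.14, 3.14, 3.14, 3.14].

### API

Orientations are given as a unit quaternion [x, y, z, w].
In Python, from station import r gives the robot as it stands.
- The arm moves only by the tool drive_tool, never from a script. Its argument "targets" is a list of rows, each an object with "offset": the shift along the tool's x, y, z in cm, a list of three; "twist": the turn about the tool's z in degrees; "grip": the gripper command: -1 is fully open, 1 is shut, values between are in proportion. A call has 1 to 5 rows; each row is the pose to reach, as a shift and turn from the pose commanded when the call began, along the tool's axes at that moment; what a row does not reach only later rows make up. A row lasts 1/10 s, in which the tool goes at most 50 mm and 8.59 degrees, less where a joint would pass 70% of its speed; a pose out of reach is approached as far as the arm can. A call with a gripper value outside its range is refused whole. The fingers move at their own pace and stop on an object; "squeeze" is the grip in N (left out, the last holds). Time passes only in rows, so rows that repeat a pose let the fingers close. It gives the time, the measured TCP pose, the force, the opening and the grip force at its end, in the units of the state.
- r.get_state(): the state, without advancing time (a new reading comes with each control period).
- r.camera(name): name is "scene" or "side" or "wrist"; returns the picture (420x560x3 uint8, blue, green, red); there is no depth.
- r.calibration(name): a dict with "vfov" (degrees; the focal length in pixels is half the picture's height over the tangent of half this angle, whatever the lens; pixels are square), "cx", "cy" (the principal point, pixels), "rvec" (rotation vector, rad) and "tvec" (3), from world to camera coordinates, as OpenCV has them. Camera axes: x right, y down, z forward; pixel columns grow to the right and rows downward; lengths in m; the calibration is good to about 2 mm. A picture is of the moment at which its call begins: read the wrist's pose just before it. calibration takes no time and is no camera call; for the wrist camera it gives the pose at the moment of the call.
- r.close_job(): hands the job in; it is judged then, once.
Trained networks look in the newest picture that a camera, given by its name, has taken for a name from the list of things; names that differ only in an ending like _2 or _b are one class to them, and where a whole thing is asked for, a point or a joint stands for the part that bears it (a point fixed in the world has none). Each returns a list of dicts, best first, with "p" (0 to 1); they miss things now and then, are a little off and sometimes report something else, mostly with a low value. They report only what shows in the picture. A call takes as long as a camera call. They do not tell look-alikes from the thing itself.
- r.spot_in(target, camera): "pixel" ([column, row] in pixels, amid what is visible of it).
The state is a dict: "t": time; "q": joint angles; "qvel": joint speeds; "effort": joint torques, N m; "tcp_pos": TCP position; "orientation": TCP orientation; "force": force on the tool from outside, world axes, zero at the start; "ft_torque": the same for the moment, N m; "width": finger opening in m; "grasp_force": force on a finger pad.
Only numpy, scipy, OpenCV 4.12 (cv2) and the standard library are available. Lean on these libraries where they do the work, as an engineer would, in place of code of your own. Each camera call takes 0.05 s, during which the arm holds its last target. There are 200 camera calls.

### The job

Someone is about to fit screws into a spare insert plate, with the tin below to catch those that drop. Push the open tin of screws across the bench, without lifting it, until it stands wholly on the cardboard disc, then swing the cover flap of the wooden case up past upright and draw the wider of the two metal plates straight out of its slot, leaving the narrower one in the case. Finish while holding that plate in the gripper, upright and still, about a hand's breadth above the middle of the tin; do not put it down or let go.

Things in the scene. Friction and masses are not known exactly. Their poses are not given: they have to be found in the camera images.
- tin: open round tin with wood screws in it, 67 mm across, 32 mm tall, loose, about 0.12 kg, standing on the bench nearer the robot than the disc. Origin: centre of its underside, z up.
- disc: thin flat round cardboard disc lying on the bench, 120 mm across, about 1 mm thick; it is fixed and flush, things slide onto it without a step. Origin: its centre, on the bench.
- case: fixed wooden case, 124 (x) by 246 (y) by 80 mm tall, walls and floor 8 mm. Under its flap two 13 mm slots run along its x at y = +55 and -55 mm, between rails with tops 38 mm above the bench; one holds the wide plate, the other the narrow one (varies). Side walls are 60 mm from a plate's middle. Origin: centre of underside, z up; -x side = front (tongue), +x side = hinge.
- flap (a joint): hinge of the case's cover flap, about the case's y axis through point flap_hinge. 0 = shut flat, grows as the front edge rises, 1.57 = upright, 1.9 = stop, leaning back. May start ajar up to 0.12. Stiff: it stays where it is left; about 3 N at the tongue moves it. Flap: 126 mm from hinge to front edge, 246 mm wide, 8 mm thick.
- flap_tongue (a point): grip point amid the flap's tongue, 160 mm from the hinge, 5 mm above the hinge line when shut (85 mm above the bench). Tongue 36 mm wide (case's y), 8 mm thick; sticks out 47 mm from the flap's front edge, ends 13 mm past this point. Pinch it across the 36 mm from above; the fingers can keep pointing down while it turns between them.
- flap_hinge (a point): middle of the flap's hinge line, at the top of the case's far (+x) wall, 80 mm above the bench, 62 mm from the case's middle. The hinge line runs along the case's y axis.
- plate_wide: the wanted plate: bare metal, 100 mm wide (x), 10 mm thick (y), 66 mm tall (z), about 0.17 kg, four dark screw holes. Stands upright on the case floor in a slot, parallel to the case's x, top edge 74 mm above the bench, upper 36 mm free of the rails. Pinch its thickness from above, draw straight up. Origin: centre of its lower edge, z up.
- plate_narrow: the other plate, to be left in its slot: the same metal, thickness and height, only 56 mm wide. Origin: centre of its lower edge, z up.
There are look-alikes about, which are no part of the job. There is more than one size of the tin; the one meant has the size given above.

How it is judged:
By the outcome, as a careful person would: the job done as asked, in the order asked, and still so for the second after the job is handed in, while the arm keeps its last pose, push and grip.
It also fails if it takes over 72 s, if anything falls off the work surface, if the arm or the gripper's body presses on something with over 40 N, if the wrist force passes 120 N, or if a joint passes its speed limit or range.

## Working session

There is one attempt and no reset: what is moved stays moved. The work goes in short steps, Python scripts to look and compute and a tool call to move; the robot and the scene stay as the last step left them, time stands still between calls to the robot, and variables do not carry over. Pictures are saved under pics/ and viewed, at most 10 in all, crops included, and the job is handed in when it is done.

Besides the shell and the picture viewer there is one more tool, called after "Call:" as name([rows], argument=value, ...), one row to a line, values as JSON. drive_tool: Moves the arm, as the interface text tells. Its arguments: {"type":"object","properties":{"targets":{"type":"array","items":{"type":"object","properties":{"offset":{"type":"array","items":{"type":"number"}},"twist":{"type":"number"},"grip":{"type":"number"}}}},"squeeze":{"type":"number"}},"required":["targets"]}

```bash
mkdir -p pics; ls
cat > h.py <<'E'
import numpy as np, cv2
from station import r
from scipy.spatial.transform import Rotation as R
def cal(n):
    c=r.calibration(n); f=210/np.tan(np.radians(c['vfov'])/2)
    return f,c['cx'],c['cy'],R.from_rotvec(np.ravel(c['rvec'])).as_matrix(),np.ravel(c['tvec'])
def ray(n,px,z,c=None):
    f,cx,cy,M,t=c or cal(n); d=M.T@np.array([(px[0]-cx)/f,(px[1]-cy)/f,1]); o=-M.T@t
    return o+d*(z-o[2])/d[2]
def proj(n,P,c=None):
    f,cx,cy,M,t=c or cal(n); q=(M@np.atleast_2d(P).T).T+t
    return np.c_[f*q[:,0]/q[:,2]+cx,f*q[:,1]/q[:,2]+cy]
def st():
    s=r.get_state(); return s
E
python3 - <<'E'
from h import *
np.set_printoptions(precision=3,suppress=True)
ims=[]
for n in ['scene','side']:
    im=r.camera(n); cv2.imwrite(f'pics/{n}0.png',im); np.set_printoptions(precision=3,suppress=True)
    print(n,[np.array(a) for a in cal(n)][:3], -cal(n)[3].T@cal(n)[4], r.calibration(n).keys())
    for t in ['tin','disc','case','flap','flap_tongue','flap_hinge','plate_wide']:
        print(t,[(np.round(d['pixel']).tolist(),round(d['p'],2),ray(n,d['pixel'],0.0).round(3).tolist()) for d in r.spot_in(t,n)[:4]])
s=st(); print(s['t'],s['tcp_pos'],s['orientation'],s['force'])
E
```

```text
pics
scene [array(468.223), array(277.356), array(195.324)] [ 0.959 -0.954  0.763] dict_keys(['vfov', 'cx', 'cy', 'rvec', 'tvec'])
tin [([159.0, 260.0], 0.82, [0.312, -0.267, 0.0]), ([212.0, 268.0], 0.79, [0.445, -0.233, 0.0]), ([183.0, 291.0], 0.68, [0.429, -0.329, 0.0])]
disc [([255.0, 316.0], 0.95, [0.614, -0.324, 0.0])]
case [([344.0, 180.0], 0.64, [0.595, 0.321, 0.0])]
flap [([343.0, 162.0], 0.61, [0.553, 0.436, 0.0])]
flap_tongue [([343.0, 166.0], 0.59, [0.563, 0.406, 0.0])]
flap_hinge [([344.0, 176.0], 0.85, [0.588, 0.343, 0.0])]
plate_wide [([332.0, 184.0], 0.37, [0.571, 0.278, 0.0])]
side [array(488.175), array(284.377), array(205.265)] [0.254 1.232 0.649] dict_keys(['vfov', 'cx', 'cy', 'rvec', 'tvec'])
tin [([326.0, 186.0], 0.76, [0.429, -0.35, 0.0]), ([316.0, 196.0], 0.71, [0.449, -0.255, 0.0]), ([224.0, 245.0], 0.44, [0.648, 0.125, 0.0])]
disc [([276.0, 184.0], 0.56, [0.606, -0.336, 0.0])]
case [([223.0, 261.0], 0.65, [0.626, 0.205, 0.0])]
flap [([224.0, 245.0], 0.88, [0.648, 0.125, 0.0])]
flap_tongue [([225.0, 246.0], 0.75, [0.645, 0.13, 0.0])]
flap_hinge [([325.0, 185.0], 0.3, [0.433, -0.361, 0.0])]
plate_wide []
0.8 [0.196 0.62  0.227] [ 0.152  0.988  0.    -0.   ] [-0.615 -0.039  1.435]
```

View pics/scene0.png

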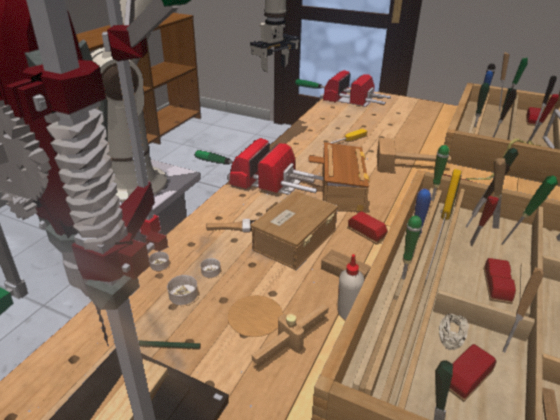

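View pics/side0.png

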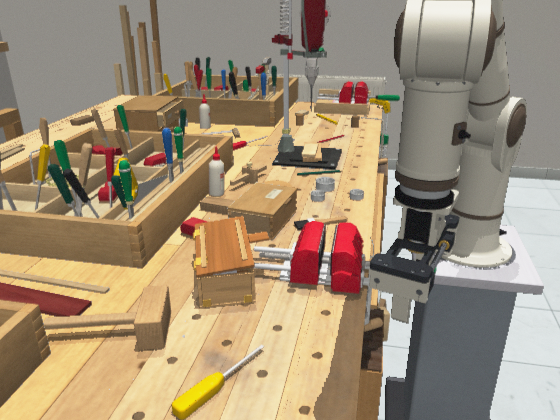

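The scene picture shows three tins at (159,260), (212,268) and (183,291). The disc is at (255,316), and the case with the tongue and brass hinges is at (344,180); the labelled box at (295,225) is a look-alike. The (183,291) tin looks the largest. I'll confirm its size in a crop and measure the case from its corners.

Run:
```python
from h import *
a=cv2.imread('pics/scene0.png'); b=cv2.imread('pics/side0.png')
c1=cv2.resize(a[245:345,135:295],None,fx=5,fy=5,interpolation=cv2.INTER_CUBIC)[:, :400*2]
c2=cv2.resize(a[135:215,300:380],(400,400),interpolation=cv2.INTER_CUBIC)
c3=cv2.resize(b[210:310,185:285],(400,400),interpolation=cv2.INTER_CUBIC)
c1=cv2.resize(c1,(320,200)) if 0 else cv2.resize(a[245:345,140:290],(300,200),interpolation=cv2.INTER_CUBIC)
c1=cv2.resize(a[248:308,140:240],(800,480),interpolation=cv2.INTER_CUBIC)
cv2.imwrite('pics/tins.png',c1)
cv2.imwrite('pics/case.png',np.hstack([c2,c3]))
```

```text
(no output)
```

View pics/tins.png

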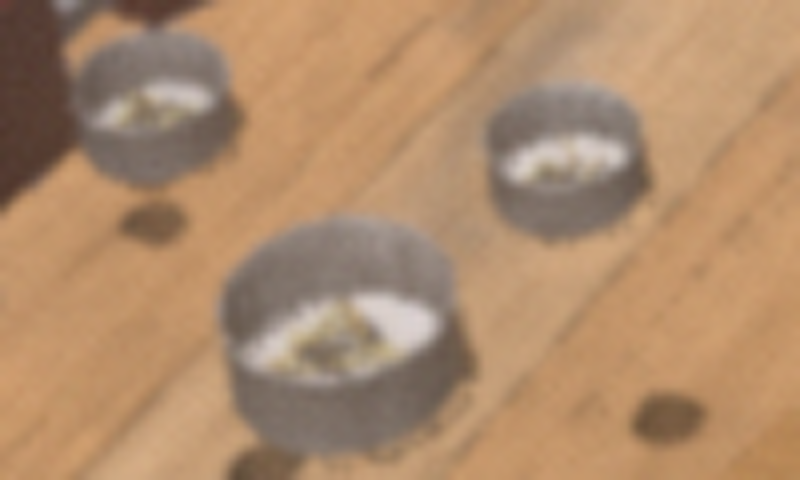

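View pics/case.png

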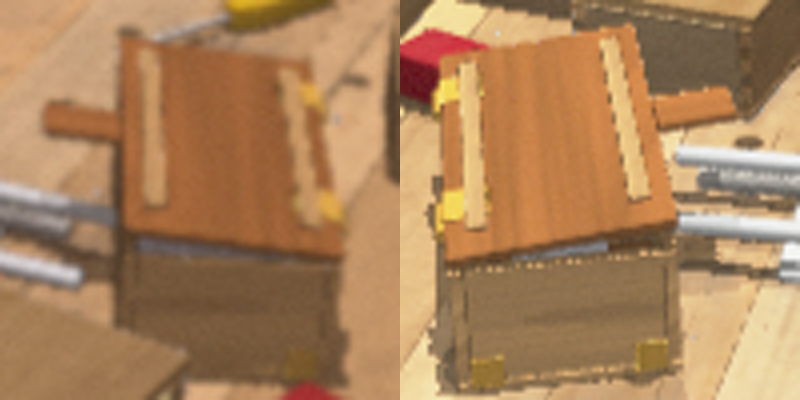

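Three tins: (159,260), (212,268) and (183,291). The last one's rim spans about 29 px against about 19 px for the others, so it is the 67 mm tin. The case crop shows the flap with its tongue towards the robot and brass hinges on the far side. I'll fit the poses.

Run:
```python
from h import *
from scipy.optimize import least_squares
np.set_printoptions(precision=3,suppress=True)
c=cal('scene')
for l,rr,cc in [(222,457,(339,298)),(487,642,(564,140)),(75,230,(152,88))]:
    P=lambda u,v: ray('scene',(u/8+140,v/8+248),.032,c)
    print('tin',P(*cc),np.linalg.norm(P(l,cc[1])-P(rr,cc[1])))
S=lambda u,v:('scene',(u/5+300,v/5+135)); D=lambda u,v:('side',((u-400)/4+185,v/4+210))
# key: (flap?, x(dist from hinge or case x), y, z)
obs=[(1,126,-123,8,S(122,232)),(1,0,-123,8,S(343,256)),(1,126,123,8,S(122,37)),(1,173,0,8,S(45,117)),
 (0,-62,-123,0,S(118,325)),(0,62,-123,0,S(342,387)),
 (1,0,123,8,D(447,262)),(1,126,123,8,D(678,222)),(1,126,-123,8,D(632,28)),(1,173,0,8,D(735,98)),(0,62,123,0,D(443,392)),(0,-62,123,0,D(680,370))]
C={n:cal(n) for n in('scene','side')}
def res(p):
    o=[]
    for f,x,y,z,(n,px) in obs:
        if f: q=np.array([62-x*np.cos(p[3])+z*np.sin(p[3])*0,y,80+x*np.sin(p[3])+z*np.cos(p[3])])/1e3
        else: q=np.array([x,y,z])/1e3
        w=R.from_euler('z',p[2]).apply(q)+[p[0],p[1],0]
        o.append(proj(n,w,C[n])[0]-px)
    return np.ravel(o)
s=least_squares(res,[.6,.2,0,.05],loss='soft_l1'); print(s.x,s.cost); print(res(s.x).reshape(-1,2))
x,y,a,f=s.x; np.save('case.npy',s.x)
for nm,q in [('tongue',[62-160*np.cos(f),0,85+160*np.sin(f)]),('slot+',[0,55,74]),('slot-',[0,-55,74]),('hinge',[62,0,80])]:
    print(nm,R.from_euler('z',a).apply(np.array(q)/1e3)+[x,y,0])
# disc: segment by colour-free fit, spot pixels
print('disc',ray('scene',r.spot_in('disc','scene')[0]['pixel'],0.001,c))
s=st();print(s['t'],R.from_quat(s['orientation']).as_matrix())
```

```text
tin [ 0.439 -0.342  0.032] 0.06536565391663648
tin [ 0.459 -0.257  0.032] 0.04552343043281049
tin [ 0.337 -0.292  0.032] 0.046150860300256134
[0.605 0.27  0.388 0.059] 20.92378376189328
[[-0.136 -0.931]
 [ 0.326 -1.626]
 [-1.998 -0.113]
 [-1.153  0.176]
 [-0.871  8.619]
 [-3.    -1.925]
 [-1.567 -1.133]
 [-0.48  -0.197]
 [-1.449 -0.449]
 [-2.102  1.285]
 [ 2.623  0.518]
 [-0.511 -0.47 ]]
tongue [0.515 0.233 0.094]
slot+ [0.584 0.321 0.074]
slot- [0.626 0.219 0.074]
hinge [0.663 0.293 0.08 ]
disc [ 0.614 -0.325  0.001]
0.85 [[-0.954  0.301  0.   ]
 [ 0.301  0.954  0.   ]
 [ 0.     0.    -1.   ]]
```

```bash
cat >> h.py <<'E'
def plan(*wps):
    """world waypoints (x,y,z,yaw of tool x deg or None) -> tool offsets cm and twist deg from the present pose"""
    s=r.get_state(); M=R.from_quat(s['orientation']); p=np.array(s['tcp_pos']); X=M.as_matrix()[:,0]; y0=np.degrees(np.arctan2(X[1],X[0]))
    print('t',round(s['t'],2),'tcp',p.round(4),'yaw',round(y0,1),'F',np.round(s['force'],1),'w',round(s['width'],4),'q7',np.round(s['q'],2))
    for w in wps:
        tw=0 if w[3] is None else -((w[3]-y0+180)%360-180)
        print(w,'->',M.inv().apply(np.array(w[:3])-p).round(4)*100,round(tw,1))
E
python3 - <<'E'
from h import *
np.set_printoptions(precision=3,suppress=True)
c=cal('scene'); d=cal('side')
print('press base',[ray('scene',p,0.01,c) for p in [(135,345),(228,395),(50,405)]],[ray('side',p,0.01,d) for p in [(283,147),(341,152),(332,167),(272,164)]])
f,cx,cy,M,t=cal('wrist'); print('wristcam',-M.T@t,M[2])
plan((.42,.35,.25,None),(.45,0.1,.25,None),(.45,-.1,.25,None),(.41,-.34,.25,185.5))
E
```

```text
press base [array([ 0.44 , -0.506,  0.01 ]), array([ 0.663, -0.52 ,  0.01 ]), array([ 0.393, -0.674,  0.01 ])] [array([ 0.66 , -0.731,  0.01 ]), array([ 0.41, -0.71,  0.01]), array([ 0.426, -0.522,  0.01 ]), array([ 0.658, -0.512,  0.01 ])]
wristcam [0.121 0.643 0.384] [ 0.279 -0.087 -0.956]
t 0.85 tcp [0.196 0.62  0.227] yaw 162.5 F [-0.7  0.7 -0.1] w 0.0918 q7 [-1.    0.5  -0.43  1.55  0.22  1.14 -0.21]
(0.42, 0.35, 0.25, None) -> [-29.52 -18.98  -2.33] 0
(0.45, 0.1, 0.25, None) -> [-39.9  -41.92  -2.33] 0
(0.45, -0.1, 0.25, None) -> [-45.93 -60.99  -2.33] 0
(0.41, -0.34, 0.25, 185.5) -> [-49.33 -85.08  -2.33] -23.0
```

Call:
drive_tool([
  {"offset": [-6,-3.8,-2.3],"twist": 0,"grip": -1},
  {"offset": [-12,-7.6,-2.3],"twist": 0,"grip": -1},
  {"offset": [-18,-11.4,-2.3],"twist": 0,"grip": -1},
  {"offset": [-24,-15.2,-2.3],"twist": 0,"grip": -1},
  {"offset": [-29.5,-19,-2.3],"twist": 0,"grip": -1},
])

```text
t: 1.35
tcp_pos: [0.3557, 0.4287, 0.2493]
orientation: [0.152, 0.988, 0.0, 0.0]
force: [0.5, -0.2, -0.3]
width: 0.0914
grasp_force: 0.0
```

Call:
drive_tool([
  {"offset": [-2,-5,0],"twist": 0,"grip": -0.8},
  {"offset": [-4,-9.5,0],"twist": 0,"grip": -0.6},
  {"offset": [-6,-14,0],"twist": 0,"grip": -0.4},
  {"offset": [-8,-18.5,0],"twist": 0,"grip": -0.3},
  {"offset": [-10.4,-23,0],"twist": 0,"grip": -0.3},
])

```text
t: 1.85
tcp_pos: [0.3836, 0.1802, 0.2492]
orientation: [0.152, 0.988, 0.0, 0.0]
force: [1.2, -0.5, 0.1]
width: 0.0603
grasp_force: 0.0
```

Call:
drive_tool([
  {"offset": [-1.2,-4,0],"twist": -5,"grip": -0.3},
  {"offset": [-2.4,-8,0],"twist": -10,"grip": -0.3},
  {"offset": [-3.6,-12,0],"twist": -15,"grip": -0.3},
  {"offset": [-4.8,-16,0],"twist": -20,"grip": -0.3},
  {"offset": [-6,-19,0],"twist": -23,"grip": -0.3},
])

```text
t: 2.35
tcp_pos: [0.3834, -0.0196, 0.2492]
orientation: [-0.049, 0.999, -0.0, 0.0]
force: [1.1, -0.1, 0.2]
width: 0.0593
grasp_force: 0.0
```

Run:
```python
from h import *
plan((.41,-.34,.25,185.5))
```

```text
t 2.35 tcp [ 0.3834 -0.0196  0.2492] yaw -174.4 F [ 1.1 -0.1  0.2] w 0.0593 q7 [-0.03 -0.05  0.01  2.15  0.    1.04  1.65]
(0.41, -0.34, 0.25, 185.5) -> [  0.46 -32.15  -0.07] 0.1
```

Call:
drive_tool([
  {"offset": [0,-4,0],"twist": 0,"grip": -0.3},
  {"offset": [0,-8,0],"twist": 0,"grip": -0.3},
  {"offset": [0.3,-12,0],"twist": 0,"grip": -0.3},
  {"offset": [0.4,-16,0],"twist": 0,"grip": -0.3},
  {"offset": [0.5,-20,0],"twist": 0,"grip": -0.3},
])

```text
t: 2.85
tcp_pos: [0.3981, -0.2183, 0.2492]
orientation: [-0.048, 0.999, -0.0, 0.0]
force: [0.7, 0.7, 0.2]
width: 0.0592
grasp_force: 0.0
```

Call:
drive_tool([
  {"offset": [0,-4,0],"twist": 0,"grip": -0.3},
  {"offset": [0,-8,0],"twist": 0,"grip": -0.3},
  {"offset": [0,-11,0],"twist": 0,"grip": -0.3},
  {"offset": [0,-12,0],"twist": 0,"grip": -0.3},
  {"offset": [0,-12,0],"twist": 0,"grip": -0.3},
])

```text
t: 3.35
tcp_pos: [0.4091, -0.3373, 0.2486]
orientation: [-0.047, 0.999, -0.0, -0.0]
force: [-0.0, 0.1, 0.8]
width: 0.06
grasp_force: 0.0
```

Run:
```python
from h import *
plan((.41,-.34,.25,185.5))
c=cal('wrist'); im=r.camera('wrist'); cv2.imwrite('pics/w1.png',im)
for t in ('tin','disc'): print(t,[(np.round(d['pixel']),round(d['p'],2),ray('wrist',d['pixel'],.016 if t=='tin' else 0,c).round(3)) for d in r.spot_in(t,'wrist')])
```

```text
t 3.35 tcp [ 0.4091 -0.3373  0.2486] yaw -174.7 F [-0.   0.1  0.8] w 0.06 q7 [ 0.35  0.24  0.34  1.85 -0.09  1.07  2.39]
(0.41, -0.34, 0.25, 185.5) -> [-0.06 -0.28 -0.14] -0.2
tin [(array([357., 215.]), 0.89, array([ 0.447, -0.245,  0.016])), (array([346., 100.]), 0.89, array([ 0.321, -0.277,  0.016])), (array([276., 198.]), 0.72, array([ 0.435, -0.34 ,  0.016]))]
disc [(array([274., 335.]), 0.72, array([ 0.631, -0.326,  0.   ]))]
```

View pics/w1.png

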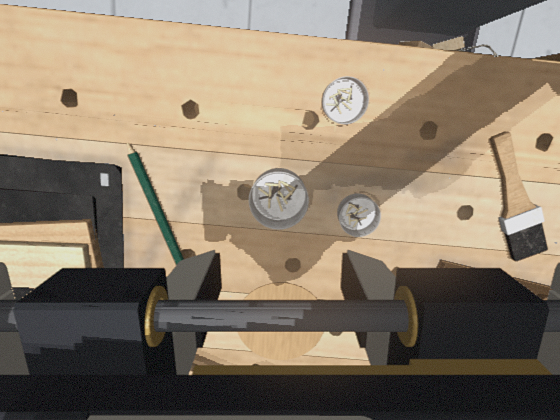

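The wrist picture shows the large tin at (278,196), the small ones at (345,100) and (358,215), and the disc's near edge at (281,282). The path from the tin to the disc is clear. I'll refine the positions and plan the push.

Run:
```python
from h import *
c=cal('wrist'); W=lambda u,v,z: ray('wrist',(u,v),z,c).round(4)
print('rim',W(278.5,196,.032),W(249,196,.032),W(309,196,.032),'disc near edge',W(281,282,0),'L/R',W(236,315,0),W(326,315,0))
print(proj('wrist',[[.614,-.325,0],[.614,-.265,0],[.614,-.385,0],[.554,-.325,0]],c).round(0))
# disc by scene colour boundary: ellipse fit
a=cv2.imread('pics/scene0.png'); cs=cal('scene')
th=np.linspace(0,2*np.pi,73)[:-1]; lab=cv2.GaussianBlur(cv2.cvtColor(a,cv2.COLOR_BGR2LAB),(3,3),0).astype(float)
best=[]
for dx in np.arange(-.015,.0151,.0025):
  for dy in np.arange(-.015,.0151,.0025):
    s=0; v=[]
    for R_ in (.056,.064):
        P=np.c_[.614+dx+R_*np.cos(th),-.325+dy+R_*np.sin(th),0*th]; q=proj('scene',P,cs).astype(np.float32)
        v.append(np.stack([cv2.remap(lab[:,:,k].astype(np.float32),q[:,:1],q[:,1:],1)[:,0] for k in range(3)],1))
    best.append((np.median(np.linalg.norm(v[0]-v[1],axis=1)),.614+dx,-.325+dy))
print(sorted(best)[-4:])
plan((.39,-.344,.25,185),(.39,-.344,.01,185),(.39,-.344,.012,185))
```

```text
rim [ 0.4292 -0.3351  0.032 ] [ 0.4324 -0.3674  0.032 ] [ 0.4259 -0.3016  0.032 ] disc near edge [ 0.5515 -0.3201  0.    ] L/R [ 0.6062 -0.3749  0.    ] [ 0.5945 -0.2555  0.    ]
[[273. 323.]
 [317. 327.]
 [228. 319.]
 [277. 283.]]
[(np.float32(13.105806), np.float64(0.6165), np.float64(-0.3225)), (np.float32(13.248112), np.float64(0.6115), np.float64(-0.3225)), (np.float32(13.585588), np.float64(0.609), np.float64(-0.32)), (np.float32(13.873729), np.float64(0.614), np.float64(-0.3225))]
t 3.5 tcp [ 0.4098 -0.3343  0.2487] yaw -174.4 F [-0.7  0.3  0.8] w 0.0595 q7 [ 0.35  0.24  0.34  1.85 -0.09  1.07  2.39]
(0.39, -0.344, 0.25, 185) -> [ 2.06 -0.77 -0.14] 0.6
(0.39, -0.344, 0.01, 185) -> [ 2.06 -0.81 23.86] 0.6
(0.39, -0.344, 0.012, 185) -> [ 2.06 -0.81 23.66] 0.6
```

Call:
drive_tool([
  {"offset": [2.6,-0.9,4],"twist": 0,"grip": 0.24},
  {"offset": [2.6,-0.9,8.5],"twist": 0,"grip": 0.24},
  {"offset": [2.6,-0.9,13],"twist": 0,"grip": 0.24},
  {"offset": [2.6,-0.9,16],"twist": 0,"grip": 0.24},
  {"offset": [2.6,-0.9,18],"twist": 0,"grip": 0.24},
])

```text
t: 4.0
tcp_pos: [0.3839, -0.3445, 0.0666]
orientation: [-0.049, 0.999, 0.002, -0.001]
force: [-0.5, -0.0, 1.1]
width: 0.035
grasp_force: 0.0
```

Run:
```python
from h import *
c=cal('wrist'); im=r.camera('wrist'); cv2.imwrite('pics/w2.png',im)
print([(np.round(d['pixel']),ray('wrist',d['pixel'],.016,c).round(3)) for d in r.spot_in('tin','wrist')])
plan((.384,-.343,.010,185.7),(.574,-.325,.01,185.7))
```

```text
[(array([277., 290.]), array([ 0.425, -0.343,  0.016])), (array([406., 142.]), array([ 0.32 , -0.277,  0.016]))]
t 4.1 tcp [ 0.3831 -0.3442  0.0664] yaw -174.4 F [ 0.2 -0.6  1.2] w 0.035 q7 [ 0.46  0.47  0.26  2.02 -0.19  0.68  2.52]
(0.384, -0.343, 0.01, 185.7) -> [-0.12  0.08  5.64] -0.1
(0.574, -0.325, 0.01, 185.7) -> [-1.92e+01  1.00e-02  5.57e+00] -0.1
```

View pics/w2.png

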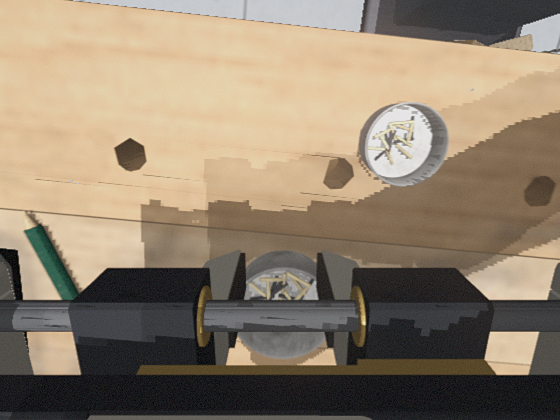

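Run:
```python
from h import *
c=cal('wrist'); W=lambda u,v,z: ray('wrist',(u,v),z,c).round(4)
print('back rim',W(281,250,.032), 'small rim L R T B',W(360,144,.032),W(447,144,.032),W(405,102,.032),W(405,186,.032), 'hole',W(130,155,0),W(339,173,0))
# finger tip footprint
s=r.get_state(); p=np.array(s['tcp_pos'])
print(proj('wrist',[p+[.0095,.0175,0],p+[-.0095,.0175,0],p+[.0095,-.0175,0],p],c).round(0))
cs=cal('scene')
print(proj('scene',[W(405,144,.032)],cs), proj('scene',[W(130,155,0),W(339,173,0)],cs))
```

```text
back rim [ 0.3877 -0.344   0.032 ] small rim L R T B [ 0.3217 -0.3075  0.032 ] [ 0.317  -0.2604  0.032 ] [ 0.2978 -0.2875  0.032 ] [ 0.3422 -0.2785  0.032 ] hole [ 0.3456 -0.4445  0.    ] [ 0.344  -0.3104  0.    ]
[[314. 289.]
 [319. 255.]
 [245. 283.]
 [282. 269.]]
[[155.50372002 254.7458631 ]] [[120.255416   312.26639572]
 [158.37746149 274.62863616]]
```

Both the fingers and the tin's rear rim (281,250) are in view. The clearance behind the tin is thin, so I'll back off 12 mm and turn 5° away from the joint-7 limit before going down.

Call:
drive_tool([
  {"offset": [0.6,0,0],"twist": 5,"grip": 0.24},
  {"offset": [1.2,0,1.5],"twist": 5,"grip": 0.24},
  {"offset": [1.2,0,3],"twist": 5,"grip": 0.24},
  {"offset": [1.2,0,4.5],"twist": 5,"grip": 0.24},
  {"offset": [1.2,0,5.5],"twist": 5,"grip": 0.24},
])

```text
t: 4.6
tcp_pos: [0.3737, -0.3482, 0.0146]
orientation: [-0.005, 1.0, -0.0, 0.001]
force: [0.4, -0.2, 0.2]
width: 0.0349
grasp_force: 0.0
```

Run:
```python
from h import *
plan((.384,-.343,.012,180.7),(.574,-.325,.012,180.7))
c=cal('wrist'); im=r.camera('wrist'); cv2.imwrite('pics/w3.png',im)
print([(np.round(d['pixel']),ray('wrist',d['pixel'],.016,c).round(3)) for d in r.spot_in('tin','wrist')])
```

```text
t 4.6 tcp [ 0.3737 -0.3482  0.0146] yaw -179.4 F [ 0.4 -0.2  0.2] w 0.0349 q7 [ 0.5   0.56  0.24  2.05 -0.24  0.56  2.49]
(0.384, -0.343, 0.012, 180.7) -> [-1.03  0.51  0.26] -0.1
(0.574, -0.325, 0.012, 180.7) -> [-20.05   2.12   0.29] -0.1
[(array([441., 163.]), array([ 0.32 , -0.278,  0.016])), (array([493., 362.]), array([ 0.427, -0.234,  0.016])), (array([285., 349.]), array([ 0.42 , -0.346,  0.016]))]
```

Call:
drive_tool([
  {"offset": [-1,0.4,0],"twist": 0,"grip": 0.24},
  {"offset": [-2,0.5,0],"twist": 0,"grip": 0.24},
  {"offset": [-3.5,0.6,0],"twist": 0,"grip": 0.24},
  {"offset": [-5,0.7,0],"twist": 0,"grip": 0.24},
  {"offset": [-6.5,0.8,0],"twist": 0,"grip": 0.24},
])

```text
t: 5.2
tcp_pos: [0.4394, -0.3402, 0.0142]
orientation: [-0.005, 1.0, -0.0, 0.0]
force: [-1.5, -0.6, 1.2]
width: 0.0346
grasp_force: 0.8
```

Call:
drive_tool([
  {"offset": [-1.7,0.2,0],"twist": 0,"grip": 0.24},
  {"offset": [-3.4,0.4,0],"twist": 0,"grip": 0.24},
  {"offset": [-5.1,0.6,0],"twist": 0,"grip": 0.24},
  {"offset": [-6.8,0.8,0],"twist": 0,"grip": 0.24},
  {"offset": [-8,0.9,0],"twist": 0,"grip": 0.24},
])

```text
t: 5.7
tcp_pos: [0.5197, -0.3298, 0.0138]
orientation: [-0.005, 1.0, -0.0, 0.0]
force: [-0.4, 0.4, 1.7]
width: 0.035
grasp_force: 0.9
```

Run:
```python
from h import *
plan((.575,-.322,.012,180.7))
c=cal('wrist'); im=r.camera('wrist')
for t in('tin','disc'):print(t,[(np.round(d['pixel']),ray('wrist',d['pixel'],.016 if t=='tin' else 0,c).round(3)) for d in r.spot_in(t,'wrist')])
a=r.camera('scene'); 
for t in('tin','disc'):print(t,[(np.round(d['pixel']),ray('scene',d['pixel'],.016 if t=='tin' else 0).round(3)) for d in r.spot_in(t,'scene')])
cv2.imwrite('pics/push1.png',np.hstack([cv2.resize(a[240:360,140:340],(500,300),interpolation=cv2.INTER_CUBIC),cv2.resize(im,(300,300))[:, :300]]))
```

```text
t 5.7 tcp [ 0.5197 -0.3298  0.0138] yaw -179.4 F [-0.4  0.4  1.7] w 0.035 q7 [ 0.34  0.69  0.25  1.79 -0.25  0.7   2.3 ]
(0.575, -0.322, 0.012, 180.7) -> [-5.53  0.73  0.19] -0.1
tin [(array([281., 336.]), array([ 0.557, -0.33 ,  0.016])), (array([484., 118.]), array([ 0.447, -0.244,  0.016]))]
disc []
tin [(array([234., 305.]), array([ 0.565, -0.33 ,  0.016])), (array([160., 264.]), array([ 0.337, -0.291,  0.016]))]
disc [(array([259., 319.]), array([ 0.625, -0.329,  0.   ]))]
```

View pics/push1.png

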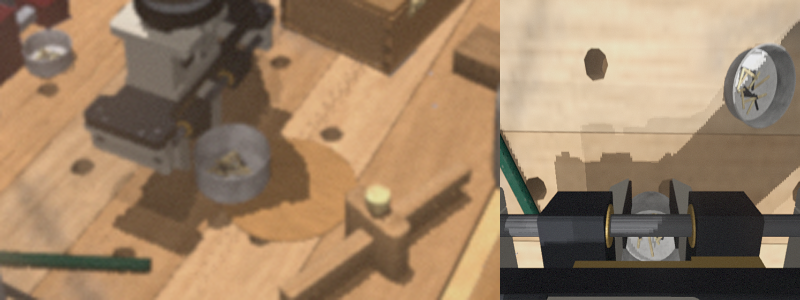

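The scene crop shows the tin cradled by the fingers and overlapping the disc's near edge. About 53 mm is left to go.

Call:
drive_tool([
  {"offset": [-1.3,0.2,0],"twist": 0,"grip": 0.24},
  {"offset": [-2.6,0.4,0],"twist": 0,"grip": 0.24},
  {"offset": [-3.8,0.5,0],"twist": 0,"grip": 0.24},
  {"offset": [-4.7,0.6,0],"twist": 0,"grip": 0.24},
  {"offset": [-5.3,0.7,0],"twist": 0,"grip": 0.24},
])

```text
t: 6.5
tcp_pos: [0.5717, -0.3227, 0.0138]
orientation: [-0.005, 1.0, -0.0, 0.0]
force: [-1.1, -0.6, 1.1]
width: 0.035
grasp_force: 0.6
```

Call:
drive_tool([
  {"offset": [1.5,0,0],"twist": 0,"grip": 0.24},
  {"offset": [3,0,0],"twist": 0,"grip": 0.24},
  {"offset": [4,0,-4],"twist": 0,"grip": 0.24},
  {"offset": [4,0,-9],"twist": 0,"grip": 0.24},
  {"offset": [4,0,-14],"twist": 0,"grip": 0.24},
])

```text
t: 7.0
tcp_pos: [0.5296, -0.3233, 0.1548]
orientation: [-0.004, 1.0, 0.0, -0.001]
force: [2.3, 0.1, -0.4]
width: 0.0349
grasp_force: 0.0
```

Run:
```python
from h import *
plan((.575,-.322,.012,180.7))
c=cal('wrist'); im=r.camera('wrist')
for t in('tin','disc'):print(t,[(np.round(d['pixel']),ray('wrist',d['pixel'],.016 if t=='tin' else 0,c).round(3)) for d in r.spot_in(t,'wrist')])
a=r.camera('scene'); 
for t in('tin','disc'):print(t,[(np.round(d['pixel']),ray('scene',d['pixel'],.016 if t=='tin' else 0).round(3)) for d in r.spot_in(t,'scene')])
cv2.imwrite('pics/push2.png',np.hstack([cv2.resize(a[270:350,200:320],(450,300),interpolation=cv2.INTER_CUBIC),cv2.resize(im,(350,262))[:, :].copy() if 0 else cv2.copyMakeBorder(cv2.resize(im,(350,262)),0,38,0,0,0)]))
```

```text
t 7.0 tcp [ 0.5296 -0.3233  0.1548] yaw -179.6 F [ 2.3  0.1 -0.4] w 0.0349 q7 [ 0.27  0.5   0.31  1.71 -0.18  0.96  2.23]
(0.575, -0.322, 0.012, 180.7) -> [-4.57  0.09 14.28] -0.3
tin [(array([278., 276.]), array([ 0.606, -0.325,  0.016])), (array([382., 100.]), array([ 0.448, -0.243,  0.016]))]
disc [(array([282., 236.]), array([ 0.571, -0.322,  0.   ]))]
tin [(array([255., 310.]), array([ 0.611, -0.321,  0.016])), (array([208., 266.]), array([ 0.445, -0.247,  0.016])), (array([161., 262.]), array([ 0.334, -0.283,  0.016]))]
disc [(array([255., 329.]), array([ 0.63 , -0.356,  0.   ]))]
```

View pics/push2.png

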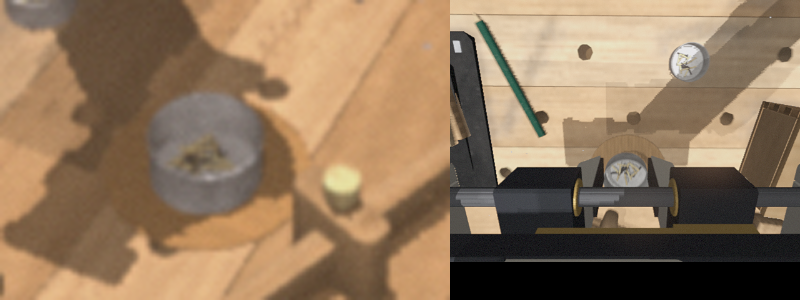

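The tin stands wholly on the disc, close to centred (crop 205,150), with disc showing all round. Next is the flap tongue.

Run:
```python
from h import *
C=cal('scene');D=cal('side')
def tri(a,b):
    P=[c[0]*0+np.c_[np.array([[c[0],0,c[1]],[0,c[0],c[2]],[0,0,1]])@c[3],np.array([[c[0],0,c[1]],[0,c[0],c[2]],[0,0,1]])@c[4]] for c in(C,D)]
    X=cv2.triangulatePoints(P[0],P[1],np.array(a,float).reshape(2,1),np.array(b,float).reshape(2,1))[:,0]; return (X[:3]/X[3]).round(3)
print('bar end',tri((316,190),(254,265)),tri((316,190),(254,247)),tri((322,177),(254,247)))
print('red tops',tri((268,148),(316,224)),tri((245,143),(350,226)),tri((287,150),(316,224)))
print('tongue tip',tri((309,158.5),(268.7,234.5)))
for i in (1,2):pass
plan((.53,-.1,.2,202),(.515,.1,.2,202),(.515,.233,.2,202))
```

```text
bar end [0.54  0.214 0.004] [0.553 0.172 0.031] [0.548 0.214 0.054]
red tops [0.388 0.191 0.123] [0.308 0.189 0.124] [0.411 0.213 0.123]
tongue tip [0.502 0.226 0.1  ]
t 7.3 tcp [ 0.5297 -0.3227  0.1527] yaw -179.5 F [-1.  -0.7 -0.7] w 0.035 q7 [ 0.27  0.51  0.31  1.71 -0.18  0.95  2.23]
(0.53, -0.1, 0.2, 202) -> [-0.21 22.27 -4.71] -21.5
(0.515, 0.1, 0.2, 202) -> [ 1.11 42.29 -4.68] -21.5
(0.515, 0.233, 0.2, 202) -> [ 1.   55.59 -4.67] -21.5
```

Call:
drive_tool([
  {"offset": [0,4,-4],"twist": 0,"grip": 0},
  {"offset": [0,9,-5],"twist": 0,"grip": -0.1},
  {"offset": [0.2,14,-5],"twist": 0,"grip": -0.2},
  {"offset": [0.3,19,-5],"twist": 0,"grip": -0.3},
  {"offset": [0.5,23,-5],"twist": 0,"grip": -0.3},
])

```text
t: 7.8
tcp_pos: [0.5221, -0.0908, 0.202]
orientation: [-0.005, 1.0, 0.0, -0.002]
force: [1.0, 0.5, 0.5]
width: 0.0597
grasp_force: 0.0
```

Call:
drive_tool([
  {"offset": [0,4.5,0],"twist": 0,"grip": -0.3},
  {"offset": [0,9,0],"twist": 0,"grip": -0.3},
  {"offset": [0,13.5,0],"twist": 0,"grip": -0.3},
  {"offset": [0,18,0],"twist": 0,"grip": -0.3},
  {"offset": [0.2,22,0],"twist": 0,"grip": -0.3},
])

```text
t: 8.3
tcp_pos: [0.5181, 0.1288, 0.2018]
orientation: [-0.005, 1.0, -0.0, -0.002]
force: [0.4, -0.2, 0.2]
width: 0.0596
grasp_force: 0.0
```

Call:
drive_tool([
  {"offset": [0.1,3,0],"twist": -6,"grip": -0.3},
  {"offset": [0.2,6,0],"twist": -12,"grip": -0.3},
  {"offset": [0.3,9,0],"twist": -18,"grip": -0.3},
  {"offset": [0.3,10.5,0],"twist": -21.5,"grip": -0.3},
  {"offset": [0.3,10.5,0],"twist": -21.5,"grip": -0.3},
])

```text
t: 8.8
tcp_pos: [0.5138, 0.2343, 0.2016]
orientation: [-0.193, 0.981, 0.0, -0.002]
force: [-0.3, -0.8, 0.1]
width: 0.06
grasp_force: 0.0
```

Run:
```python
from h import *
c=cal('wrist'); im=r.camera('wrist'); cv2.imwrite('pics/w4.png',im)
for t in('flap_tongue','flap','case'):print(t,[(np.round(d['pixel']),round(d['p'],2),ray('wrist',d['pixel'],.094,c).round(3)) for d in r.spot_in(t,'wrist')])
plan((.515,.233,.2,202))
# predicted tongue outline
x,y,a,f=np.load('case.npy')
Q=lambda d,yy,z=9: R.from_euler('z',a).apply(np.array([62-d*np.cos(f),yy,80+d*np.sin(f)+z])/1e3)+[x,y,0]
print(proj('wrist',[Q(173,-18),Q(173,18),Q(126,-18),Q(126,18)],c).round(0))
```

```text
flap_tongue [(array([276., 276.]), 0.79, array([0.57 , 0.252, 0.094]))]
flap [(array([278., 277.]), 0.92, array([0.57 , 0.255, 0.094]))]
case [(array([276., 258.]), 0.64, array([0.556, 0.246, 0.094]))]
t 9.0 tcp [0.5156 0.2294 0.2029] yaw -158.2 F [-0.2 -1.   0.3] w 0.0598 q7 [-0.5   0.34  0.04  1.81 -0.01  1.    1.5 ]
(0.515, 0.233, 0.2, 202) -> [-0.08  0.36  0.29] -0.2
[[256. 194.]
 [303. 194.]
 [257. 249.]
 [301. 249.]]
```

View pics/w4.png

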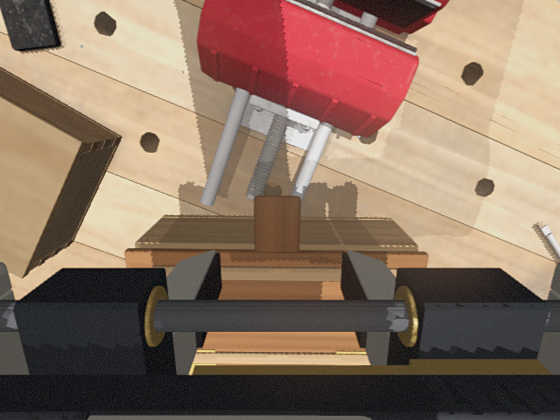

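The wrist picture shows the tongue at columns 256–299 and rows 196–250, exactly where the fit put it. I'll descend, pinch it lightly and swing the flap.

Call:
drive_tool([
  {"offset": [0,0.2,4],"twist": 0,"grip": -0.3},
  {"offset": [0,0.2,8],"twist": 0,"grip": -0.3},
  {"offset": [0,0.2,11],"twist": 0,"grip": -0.3},
  {"offset": [0,0.2,12.7],"twist": 0,"grip": -0.3},
  {"offset": [0,0.2,12.7],"twist": 0,"grip": 0.2},
], squeeze=15)

```text
t: 9.5
tcp_pos: [0.513, 0.2305, 0.074]
orientation: [-0.189, 0.982, -0.001, -0.003]
force: [-0.6, 0.3, -0.8]
width: 0.0557
grasp_force: 0.0
```

Call:
drive_tool([
  {"offset": [0,0,0],"twist": 0,"grip": 0.5},
  {"offset": [0,0,0],"twist": 0,"grip": 0.5},
  {"offset": [0,0,0],"twist": 0,"grip": 0.5},
  {"offset": [0,0,0],"twist": 0,"grip": 0.5},
])

```text
t: 9.9
tcp_pos: [0.5164, 0.2326, 0.0782]
orientation: [-0.19, 0.982, -0.0, 0.001]
force: [1.8, -2.6, 1.0]
width: 0.0361
grasp_force: 15.0
```

Run:
```python
from h import *
s=r.get_state(); g=np.array(s['tcp_pos'])+[0,0,.019]
x,y,a,_=np.load('case.npy'); print(s['grasp_force'])
h=np.array([x,y,.08])+R.from_euler('z',a).apply([.062,0,0]); ex=np.array([np.cos(a),np.sin(a),0])
d=(h-g)@ex; f0=np.arctan2(g[2]-h[2],d)-5/160; Rr=np.hypot(d,g[2]-h[2]); print('r',Rr,'theta0',f0, 'lat',np.cross(ex,g-h)[2])
b=np.arctan2(g[2]-h[2],d)
W=[]
for th in np.linspace(f0,1.78,16)[1:]:
    t=th-f0+b; p=h-ex*Rr*np.cos(t)+[0,0,Rr*np.sin(t)]; o=p-g; W.append((round(th,2),round(-100*(o@ex),1),round(-100*o[2],1)))
print(W)
plan()
```

```text
14.988067746162415
r 0.15914062264074616 theta0 0.0769075633793869 lat -0.0008437489523104788
[(np.float64(0.19), np.float64(-0.3), np.float64(-1.8)), (np.float64(0.3), np.float64(-0.8), np.float64(-3.5)), (np.float64(0.42), np.float64(-1.5), np.float64(-5.2)), (np.float64(0.53), np.float64(-2.4), np.float64(-6.8)), (np.float64(0.64), np.float64(-3.4), np.float64(-8.2)), (np.float64(0.76), np.float64(-4.6), np.float64(-9.6)), (np.float64(0.87), np.float64(-6.0), np.float64(-10.8)), (np.float64(0.99), np.float64(-7.4), np.float64(-11.8)), (np.float64(1.1), np.float64(-9.0), np.float64(-12.7)), (np.float64(1.21), np.float64(-10.7), np.float64(-13.4)), (np.float64(1.33), np.float64(-12.4), np.float64(-13.8)), (np.float64(1.44), np.float64(-14.2), np.float64(-14.1)), (np.float64(1.55), np.float64(-16.0), np.float64(-14.2)), (np.float64(1.67), np.float64(-17.8), np.float64(-14.1)), (np.float64(1.78), np.float64(-19.6), np.float64(-13.7))]
t 9.9 tcp [0.5164 0.2326 0.0782] yaw -158.1 F [ 1.8 -2.6  1. ] w 0.0361 q7 [-0.49  0.51  0.03  1.89 -0.02  0.74  1.5 ]
```

Call:
drive_tool([
  {"offset": [-0.3,0,-1.8],"twist": 0,"grip": 0.5},
  {"offset": [-0.8,0,-3.5],"twist": 0,"grip": 0.5},
  {"offset": [-1.5,0,-5.2],"twist": 0,"grip": 0.5},
  {"offset": [-2.4,0,-6.8],"twist": 0,"grip": 0.5},
  {"offset": [-3.4,0,-8.2],"twist": 0,"grip": 0.5},
])

```text
t: 10.4
tcp_pos: [0.5472, 0.2447, 0.1596]
orientation: [-0.19, 0.982, -0.001, 0.0]
force: [5.1, -2.3, -6.9]
width: 0.0359
grasp_force: 15.0
```

Call:
drive_tool([
  {"offset": [-1.2,0,-1.4],"twist": 0,"grip": 0.5},
  {"offset": [-2.6,0,-2.6],"twist": 0,"grip": 0.5},
  {"offset": [-4.0,0,-3.6],"twist": 0,"grip": 0.5},
  {"offset": [-5.6,0,-4.5],"twist": 0,"grip": 0.5},
  {"offset": [-7.3,0,-5.2],"twist": 0,"grip": 0.5},
])

```text
t: 10.9
tcp_pos: [0.6138, 0.271, 0.2108]
orientation: [-0.19, 0.982, -0.001, -0.002]
force: [-0.2, -4.0, -4.7]
width: 0.0363
grasp_force: 15.0
```

Run:
```python
from h import *
s=r.get_state(); g=np.array(s['tcp_pos'])+[0,0,.019]
x,y,a,_=np.load('case.npy'); print(s['grasp_force'])
h=np.array([x,y,.08])+R.from_euler('z',a).apply([.062,0,0]); ex=np.array([np.cos(a),np.sin(a),0])
d=(h-g)@ex; print('r',np.hypot(d,g[2]-h[2]),'th',np.arctan2(g[2]-h[2],d)-5/160)
plan()
```

```text
14.99939113855362
r 0.15913559991705775 th 1.1961092737771868
t 10.9 tcp [0.6138 0.271  0.2108] yaw -158.1 F [-0.2 -4.  -4.7] w 0.0363 q7 [-0.49  0.52  0.04  1.52 -0.02  1.11  1.51]
```

Call:
drive_tool([
  {"offset": [-1.7,0,-0.4],"twist": 0,"grip": 0.5},
  {"offset": [-3.5,0,-0.7],"twist": 0,"grip": 0.5},
  {"offset": [-5.3,0,-0.8],"twist": 0,"grip": 0.5},
  {"offset": [-7.1,0,-0.7],"twist": 0,"grip": 0.5},
  {"offset": [-8.9,0,-0.3],"twist": 0,"grip": 0.5},
])

```text
t: 11.4
tcp_pos: [0.6981, 0.3043, 0.2153]
orientation: [-0.19, 0.982, -0.001, 0.0]
force: [1.4, -5.3, 3.4]
width: 0.036
grasp_force: 15.0
```

Call:
drive_tool([
  {"offset": [0,0,0],"twist": 0,"grip": 0.5},
  {"offset": [0,0,0],"twist": 0,"grip": 0.2},
  {"offset": [0,0,0],"twist": 0,"grip": 0},
  {"offset": [0,0,0],"twist": 0,"grip": -0.2},
  {"offset": [0,0,0],"twist": 0,"grip": -0.2},
])

```text
t: 11.9
tcp_pos: [0.6954, 0.308, 0.2137]
orientation: [-0.191, 0.982, 0.001, -0.001]
force: [0.1, 0.3, 1.4]
width: 0.0537
grasp_force: 0.0
```

Run:
```python
from h import *
plan((.62,.275,.32,202),(.56,.25,.25,202))
x,y,a,_=np.load('case.npy');print(x,y)
```

```text
t 11.9 tcp [0.6954 0.308  0.2137] yaw -157.9 F [0.1 0.3 1.4] w 0.0537 q7 [-0.48  0.68  0.04  1.24 -0.03  1.22  1.52]
(0.62, 0.275, 0.32, 202) -> [  8.24  -0.21 -10.62] 0.1
(0.56, 0.25, 0.25, 202) -> [14.73 -0.28 -3.62] 0.1
0.605173571095761 0.26983831461176544
```

Call:
drive_tool([
  {"offset": [0,0,-3],"twist": 0,"grip": -0.2},
  {"offset": [0,0,-6.5],"twist": 0,"grip": -0.2},
  {"offset": [3.5,-0.2,-7.5],"twist": 0,"grip": -0.2},
  {"offset": [7.5,-0.3,-7.5],"twist": 0,"grip": -0.2},
  {"offset": [9.8,-0.3,-7],"twist": 0,"grip": -0.2},
])

```text
t: 12.4
tcp_pos: [0.6048, 0.2672, 0.2854]
orientation: [-0.191, 0.982, 0.001, 0.001]
force: [0.9, 0.4, -0.0]
width: 0.0552
grasp_force: 0.0
```

Call:
drive_tool([
  {"offset": [0,0,0],"twist": 0,"grip": 0.1},
  {"offset": [0,0,0],"twist": 0,"grip": 0.1},
])

```text
t: 12.6
tcp_pos: [0.6064, 0.2679, 0.2844]
orientation: [-0.191, 0.982, 0.0, 0.0]
force: [-0.2, -0.1, 0.7]
width: 0.0441
grasp_force: 0.0
```

Run:
```python
from h import *
x,y,a,_=np.load('case.npy')
c=cal('wrist'); plan(); im=r.camera('wrist'); cv2.imwrite('pics/w5.png',im)
K=lambda p: (R.from_euler('z',-a).apply(np.array(p)-[x,y,0])*1e3).round(1)
for t in('plate_wide','plate_narrow'):print(t,[(np.round(d['pixel']),round(d['p'],2),K(ray('wrist',d['pixel'],.074,c))) for d in r.spot_in(t,'wrist')])
for yy in(55,-55): print(yy,proj('wrist',[R.from_euler('z',a).apply(np.array([xx,yy,74])/1e3)+[x,y,0] for xx in(-50,-28,0,28,50)],c).round(0).tolist())
```

```text
t 12.6 tcp [0.6064 0.2679 0.2844] yaw -158.0 F [-0.2 -0.1  0.7] w 0.0441 q7 [-0.49  0.44  0.04  1.46 -0.02  1.23  1.51]
plate_wide [(array([230., 174.]), 0.79, array([ -5.9, -57.1,  74. ]))]
plate_narrow [(array([330., 174.]), 0.76, array([-5.8, 49.1, 74. ]))]
55 [[337.0, 132.0], [336.0, 153.0], [335.0, 180.0], [334.0, 205.0], [333.0, 224.0]]
-55 [[230.0, 132.0], [231.0, 154.0], [232.0, 180.0], [233.0, 205.0], [234.0, 224.0]]
```

View pics/w5.png

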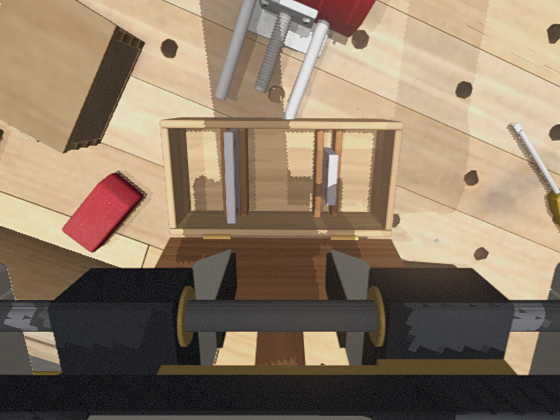

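The open case shows the wide plate in the left slot at (231,177), rows 130–223, and the narrow plate in the right slot at (332,177), rows 152–205. The wide plate matches the predicted −y slot, so I'll take that one.

Run:
```python
from h import *
x,y,a,_=np.load('case.npy')
im=cv2.imread('pics/w5.png'); 
for v in (150,177,205): print(v,im[v,218:244].mean(1).round().astype(int).tolist())
w=R.from_euler('z',a).apply([-.002,-.056,0])+[x,y,0]
plan((w[0],w[1],.12,202.2),(w[0],w[1],.047,202.2))
```

```text
150 [142, 144, 126, 102, 92, 102, 160, 167, 168, 168, 168, 169, 165, 169, 156, 107, 81, 90, 86, 87, 91, 83, 82, 84, 86, 87]
177 [192, 192, 185, 147, 105, 90, 99, 158, 169, 166, 166, 165, 166, 167, 169, 155, 104, 82, 77, 86, 85, 75, 76, 78, 81, 80]
205 [128, 131, 133, 133, 135, 101, 83, 96, 146, 164, 165, 166, 165, 167, 164, 165, 153, 103, 80, 82, 81, 84, 74, 73, 81, 74]
t 12.75 tcp [0.6076 0.2679 0.2838] yaw -158.0 F [-0.6  0.7 -0.7] w 0.0416 q7 [-0.49  0.45  0.04  1.46 -0.02  1.23  1.51]
(np.float64(0.6245240788053167), np.float64(0.2172497431215412), 0.12, 202.2) -> [ 0.34 -5.33 16.38] -0.2
(np.float64(0.6245240788053167), np.float64(0.2172497431215412), 0.047, 202.2) -> [ 0.34 -5.33 23.68] -0.2
```

Call:
drive_tool([
  {"offset": [0.3,-4,2],"twist": 0,"grip": 0.1},
  {"offset": [0.3,-5.5,6],"twist": 0,"grip": 0.1},
  {"offset": [0.3,-5.5,10],"twist": 0,"grip": 0.1},
  {"offset": [0.3,-5.5,14],"twist": 0,"grip": 0.1},
  {"offset": [0.3,-5.5,16.5],"twist": 0,"grip": 0.1},
])

```text
t: 13.25
tcp_pos: [0.6237, 0.2145, 0.1148]
orientation: [-0.19, 0.982, -0.0, -0.002]
force: [-0.3, 0.1, -1.2]
width: 0.0415
grasp_force: 0.0
```

Run:
```python
from h import *
x,y,a,_=np.load('case.npy')
c=cal('wrist'); im=r.camera('wrist'); cv2.imwrite('pics/w6.png',im); s=r.get_state(); p=np.array(s['tcp_pos'])
ey=np.array([-np.sin(a),np.cos(a),0])
q=proj('wrist',[[p[0],p[1],.074],p+[0,0,.074-p[2]]+ey*.01],c); print('tcp at z.074 px',q.round(0).tolist(), 'cols/10mm')
print([(np.round(d['pixel']),round(d['p'],2)) for d in r.spot_in('plate_wide','wrist')])
v=int(q[0][1])
for dv in(-60,-30,0): print(v+dv,im[v+dv,240:320:2].mean(1).round().astype(int).tolist())
plan((p[0],p[1],.047,202.2))
```

```text
tcp at z.074 px [[282.0, 236.0], [299.0, 235.0]] cols/10mm
[(array([280., 223.]), 0.92)]
175 [116, 117, 113, 116, 116, 119, 117, 116, 117, 116, 117, 87, 98, 99, 98, 103, 76, 89, 155, 168, 165, 169, 166, 166, 167, 155, 93, 77, 85, 86, 84, 82, 112, 117, 121, 115, 185, 191, 192, 189]
205 [106, 108, 109, 107, 105, 106, 107, 103, 104, 104, 109, 82, 73, 80, 81, 82, 83, 85, 127, 134, 133, 133, 135, 134, 132, 125, 69, 75, 81, 85, 86, 83, 112, 115, 114, 116, 114, 117, 116, 118]
235 [103, 101, 103, 101, 100, 102, 105, 101, 103, 99, 104, 86, 67, 76, 82, 81, 76, 77, 128, 130, 133, 137, 135, 133, 134, 117, 65, 74, 78, 82, 82, 82, 111, 110, 106, 111, 109, 106, 111, 108]
t 13.35 tcp [0.6219 0.2141 0.1136] yaw -158.0 F [ 0.4 -0.   0.3] w 0.0412 q7 [-0.41  0.6   0.05  1.62 -0.04  0.93  1.61]
(np.float64(0.6214248381270264), np.float64(0.21383787501459497), 0.047, 202.2) -> [-0.   -0.01  6.66] -0.2
```

Call:
drive_tool([
  {"offset": [0,0,3],"twist": 0,"grip": 0.1},
  {"offset": [0,0,5],"twist": 0,"grip": 0.1},
  {"offset": [0,0,6.6],"twist": 0,"grip": 0.1},
  {"offset": [0,0,6.6],"twist": 0,"grip": 0.1},
  {"offset": [0,0,6.6],"twist": 0,"grip": 1},
], squeeze=40)

```text
t: 13.85
tcp_pos: [0.6256, 0.2154, 0.0537]
orientation: [-0.191, 0.982, 0.0, 0.001]
force: [-0.5, -1.7, 0.5]
width: 0.0374
grasp_force: 0.0
```

Call:
drive_tool([
  {"offset": [0,0,0],"twist": 0,"grip": 1},
  {"offset": [0,0,0],"twist": 0,"grip": 1},
  {"offset": [0,0,0],"twist": 0,"grip": 1},
  {"offset": [0,0,0],"twist": 0,"grip": 1},
  {"offset": [0,0,0],"twist": 0,"grip": 1},
])

```text
t: 14.35
tcp_pos: [0.6252, 0.2152, 0.0537]
orientation: [-0.191, 0.982, 0.0, 0.001]
force: [-1.2, 0.3, 4.4]
width: 0.0097
grasp_force: 40.0
```

Run:
```python
from h import *
print(r.get_state()['grasp_force']); plan()
```

```text
39.97165024280548
t 14.35 tcp [0.6252 0.2152 0.0537] yaw -158.0 F [-1.2  0.3  4.4] w 0.0097 q7 [-0.4   0.68  0.05  1.65 -0.04  0.81  1.61]
```

The grasp sits higher than I want. I'll regrip 8 mm lower.

Call:
drive_tool([
  {"offset": [0,0,0],"twist": 0,"grip": 0.5},
  {"offset": [0,0,0],"twist": 0,"grip": 0.5},
  {"offset": [0,0,0.5],"twist": 0,"grip": 0.5},
  {"offset": [0,0,0.8],"twist": 0,"grip": 0.5},
  {"offset": [0,0,0.8],"twist": 0,"grip": 0.5},
])

```text
t: 14.85
tcp_pos: [0.624, 0.2148, 0.0437]
orientation: [-0.191, 0.982, -0.0, -0.001]
force: [-0.8, -0.0, -0.1]
width: 0.0229
grasp_force: 0.0
```

Call:
drive_tool([
  {"offset": [0,0,0],"twist": 0,"grip": 1},
  {"offset": [0,0,0],"twist": 0,"grip": 1},
  {"offset": [0,0,0],"twist": 0,"grip": 1},
  {"offset": [0,0,0],"twist": 0,"grip": 1},
  {"offset": [0,0,0],"twist": 0,"grip": 1},
], squeeze=40)

```text
t: 15.35
tcp_pos: [0.6248, 0.2151, 0.0448]
orientation: [-0.191, 0.982, 0.0, 0.0]
force: [0.2, 0.2, -0.9]
width: 0.0098
grasp_force: 40.0
```

Call:
drive_tool([
  {"offset": [0,0,-1],"twist": 0,"grip": 1},
  {"offset": [0,0,-2.5],"twist": 0,"grip": 1},
  {"offset": [0,0,-4.5],"twist": 0,"grip": 1},
  {"offset": [0,0,-6.5],"twist": 0,"grip": 1},
  {"offset": [0,0,-8.5],"twist": 0,"grip": 1},
])

```text
t: 15.85
tcp_pos: [0.6251, 0.2152, 0.1322]
orientation: [-0.191, 0.982, 0.0, 0.001]
force: [0.1, -0.2, -1.0]
width: 0.01
grasp_force: 40.0
```

Run:
```python
from h import *
print(r.get_state()['grasp_force'])
r.camera('wrist'); print([(t,[(np.round(d['pixel']),round(d['p'],2)) for d in r.spot_in(t,'wrist')]) for t in('plate_wide','plate_narrow')])
plan((.608,-.322,.2,180))
```

```text
39.999589920043945
[('plate_wide', [(array([279., 245.]), 0.85), (array([434., 218.]), 0.22)]), ('plate_narrow', [(array([439., 219.]), 0.56)])]
t 16.0 tcp [0.6264 0.2156 0.1327] yaw -158.0 F [-0.4  0.2 -2.4] w 0.0098 q7 [-0.41  0.58  0.05  1.61 -0.03  0.95  1.61]
(0.608, -0.322, 0.2, 180) -> [ 21.79 -49.17  -6.84] 22.0
```

Run:
```python
from h import *
print('bottle base',ray('scene',(350,314),0).round(3),ray('side',(217,194),0).round(3),'peg',ray('scene',(290,335),0).round(3),'box',ray('scene',(280,258),0).round(3),ray('scene',(335,235),0).round(3))
plan((.608,-.322,.16,180),(.615,-.05,.21,202))
```

```text
bottle base [ 0.796 -0.227  0.   ] [ 0.781 -0.211  0.   ] peg [ 0.703 -0.338  0.   ] box [ 0.578 -0.125  0.   ] [0.67  0.028 0.   ]
t 16.0 tcp [0.6264 0.2156 0.1327] yaw -158.0 F [-0.4  0.2 -2.4] w 0.0098 q7 [-0.41  0.58  0.05  1.61 -0.03  0.95  1.61]
(0.608, -0.322, 0.16, 180) -> [ 21.81 -49.17  -2.84] 22.0
(0.615, -0.05, 0.21, 202) -> [ 10.96 -24.21  -7.79] -0.0
```

Call:
drive_tool([
  {"offset": [0,0,-2],"twist": 0,"grip": 1},
  {"offset": [0,0,-4],"twist": 0,"grip": 1},
  {"offset": [0,0,-6],"twist": 0,"grip": 1},
  {"offset": [0,0,-8],"twist": 0,"grip": 1},
  {"offset": [0,0,-9],"twist": 0,"grip": 1},
])

```text
t: 16.5
tcp_pos: [0.625, 0.2152, 0.2208]
orientation: [-0.191, 0.982, 0.0, 0.001]
force: [0.8, 0.0, -2.4]
width: 0.0098
grasp_force: 40.0
```

Call:
drive_tool([
  {"offset": [0.8,-1.8,0],"twist": 0,"grip": 1},
  {"offset": [2.2,-5,0],"twist": 0,"grip": 1},
  {"offset": [4,-9,0],"twist": 0,"grip": 1},
  {"offset": [5.8,-13,0],"twist": 0,"grip": 1},
  {"offset": [7.5,-17,0],"twist": 0,"grip": 1},
])

```text
t: 17.0
tcp_pos: [0.6171, 0.026, 0.2181]
orientation: [-0.19, 0.982, -0.0, -0.001]
force: [0.8, 0.2, -0.7]
width: 0.01
grasp_force: 40.0
```

Call:
drive_tool([
  {"offset": [1.7,-4,0],"twist": 0,"grip": 1},
  {"offset": [3.4,-8,0],"twist": 0,"grip": 1},
  {"offset": [5,-11.5,0],"twist": 0,"grip": 1},
  {"offset": [6.4,-14.5,0],"twist": 0,"grip": 1},
  {"offset": [7.5,-17,0],"twist": 0,"grip": 1},
])

```text
t: 17.5
tcp_pos: [0.6104, -0.1606, 0.2181]
orientation: [-0.189, 0.982, -0.0, -0.002]
force: [0.7, 0.1, -2.3]
width: 0.0096
grasp_force: 40.0
```

Call:
drive_tool([
  {"offset": [1.5,-3.3,0],"twist": 5,"grip": 1},
  {"offset": [3,-6.6,0],"twist": 10,"grip": 1},
  {"offset": [4.5,-10,0],"twist": 15,"grip": 1},
  {"offset": [5.8,-13,0],"twist": 20,"grip": 1},
  {"offset": [6.8,-15.2,0],"twist": 22,"grip": 1},
])

```text
t: 18.0
tcp_pos: [0.604, -0.3266, 0.2181]
orientation: [0.003, 1.0, -0.0, -0.002]
force: [0.5, -0.4, -2.0]
width: 0.0098
grasp_force: 40.0
```

Run:
```python
from h import *
plan((.608,-.322,.16,180)); print(r.get_state()['grasp_force'])
r.camera('scene'); r.camera('wrist')
for t,z in(('tin',.016),('plate_wide',.19)): print(t,[(np.round(d['pixel']),round(d['p'],2),ray('scene',d['pixel'],z).round(3)) for d in r.spot_in(t,'scene')])
print([(np.round(d['pixel']),ray('wrist',d['pixel'],.016).round(3)) for d in r.spot_in('tin','wrist')])
```

```text
t 18.0 tcp [ 0.604  -0.3266  0.2181] yaw 179.7 F [ 0.5 -0.4 -2. ] w 0.0098 q7 [ 0.27  0.55  0.28  1.47 -0.16  1.14  2.14]
(0.608, -0.322, 0.16, 180) -> [-0.42  0.47  5.81] -0.3
39.999985098838806
tin [(array([252., 309.]), 0.95, array([ 0.605, -0.323,  0.016])), (array([208., 265.]), 0.9, array([ 0.442, -0.245,  0.016])), (array([162., 262.]), 0.61, array([ 0.337, -0.283,  0.016]))]
plate_wide [(array([257., 242.]), 0.8, array([ 0.611, -0.307,  0.19 ]))]
[(array([300., 189.]), array([ 0.614, -0.302,  0.016])), (array([373.,  20.]), array([ 0.454, -0.237,  0.016]))]
```

Call:
drive_tool([
  {"offset": [-0.2,0.2,1.5],"twist": 0,"grip": 1},
  {"offset": [-0.4,0.4,3],"twist": 0,"grip": 1},
  {"offset": [-0.4,0.4,4.3],"twist": 0,"grip": 1},
  {"offset": [-0.4,0.4,5.3],"twist": 0,"grip": 1},
  {"offset": [-0.4,0.4,5.8],"twist": 0,"grip": 1},
])

```text
t: 18.75
tcp_pos: [0.6098, -0.318, 0.1596]
orientation: [-0.0, 1.0, 0.001, -0.001]
force: [-0.2, 0.0, -1.3]
width: 0.0096
grasp_force: 40.0
```

Call:
drive_tool([
  {"offset": [0,0,0],"twist": 0,"grip": 1},
  {"offset": [0,0,0],"twist": 0,"grip": 1},
  {"offset": [0,0,0],"twist": 0,"grip": 1},
  {"offset": [0,0,0],"twist": 0,"grip": 1},
  {"offset": [0,0,0],"twist": 0,"grip": 1},
])

```text
t: 19.25
tcp_pos: [0.611, -0.319, 0.1624]
orientation: [0.0, 1.0, -0.0, 0.0]
force: [0.7, -0.8, -1.3]
width: 0.0097
grasp_force: 40.0
```

Run:
```python
from h import *
plan((.607,-.322,.16,180)); s=r.get_state(); print(s['grasp_force'],np.abs(s['qvel']).max())
r.camera('scene'); r.camera('side'); p=np.array(s['tcp_pos'])
for n in('scene','side'):
  for t,z in(('tin',.016),('disc',0),('plate_wide',p[2]-.02),('flap',.15)): print(n,t,[(np.round(d['pixel']),round(d['p'],2),ray(n,d['pixel'],z).round(3)) for d in r.spot_in(t,n)[:3]])
x,y,a,_=np.load('case.npy'); th=1.77
for n in('scene','side'): print('flap expected mid',proj(n,[R.from_euler('z',a).apply([.062-.07*np.cos(th),0,.08+.07*np.sin(th)])+[x,y,0]]).round(0),'plate exp',proj(n,[p-[0,0,.01]]).round(0))
```

```text
t 19.25 tcp [ 0.611  -0.319   0.1624] yaw 180.0 F [ 0.7 -0.8 -1.3] w 0.0097 q7 [ 0.26  0.61  0.27  1.52 -0.17  1.04  2.14]
(0.607, -0.322, 0.16, 180) -> [ 0.4  -0.3   0.24] -0.0
39.99954700469971 0.004163812517162061
scene tin [(array([250., 314.]), 0.82, array([ 0.607, -0.336,  0.016])), (array([207., 268.]), 0.59, array([ 0.446, -0.252,  0.016]))]
scene disc [(array([345., 166.]), 0.69, array([0.569, 0.412, 0.   ])), (array([252., 330.]), 0.57, array([ 0.627, -0.362,  0.   ]))]
scene plate_wide [(array([265., 262.]), 0.86, array([ 0.629, -0.306,  0.142]))]
scene flap [(array([373., 147.]), 0.68, array([0.681, 0.293, 0.15 ]))]
side tin [(array([355., 193.]), 0.72, array([ 0.323, -0.269,  0.016])), (array([319., 196.]), 0.69, array([ 0.437, -0.226,  0.016])), (array([278., 182.]), 0.64, array([ 0.593, -0.322,  0.016]))]
side disc []
side plate_wide []
side flap []
flap expected mid [[372. 146.]] plate exp [[254. 260.]]
flap expected mid [[186. 224.]] plate exp [[272. 144.]]
```

Call:
drive_tool([
  {"offset": [0.3,-0.3,0.2],"twist": 0,"grip": 1},
  {"offset": [0.3,-0.3,0.2],"twist": 0,"grip": 1},
  {"offset": [0.3,-0.3,0.2],"twist": 0,"grip": 1},
  {"offset": [0.3,-0.3,0.2],"twist": 0,"grip": 1},
  {"offset": [0.3,-0.3,0.2],"twist": 0,"grip": 1},
])

```text
t: 20.25
tcp_pos: [0.6079, -0.3217, 0.1599]
orientation: [0.0, 1.0, 0.0, 0.0]
force: [-0.1, -0.5, -1.3]
width: 0.0099
grasp_force: 40.0
```

Run:
```python
from h import *
plan(); print(r.close_job())
```

```text
t 20.25 tcp [ 0.6079 -0.3217  0.1599] yaw 180.0 F [-0.1 -0.5 -1.3] w 0.0099 q7 [ 0.27  0.61  0.27  1.52 -0.17  1.04  2.15]
the job is handed in; nothing more can be done
None
```

I handed in the job at 20 s: the tin stands on the disc, the flap is up past upright, the narrow plate is still in its slot, and the wide plate is held upright and still about 9 cm above the middle of the tin (no verdict was returned).

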